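# Power up and start a controller on its test bench

## Robot

A 6-joint arm with a two-finger parallel gripper is mounted at the origin on the work surface. World frame = base frame: x ahead of the robot, y to its left, z up, the work surface at z = 0. Lengths are in mm, angles in degrees, forces in N, time in s.
With the tool pointing down it reaches from about 300 to 850 mm from the base axis. Payload 4.2 kg.
Tool frame: the origin (TCP) lies at the very end of the fingers, on their centre line; the grasp point (between the pads) lies env.grip_point_offset behind it (env.grip_point_offset is the distance from the TCP to the grasp point, in mm); z points along the fingers, y is the direction in which the jaws open and shut (so a half turn about z gives the same grasp; the last joint's range is limited). The gripper opens to 91 mm and grips with 3 to 60 N. Pads are 32 mm wide; open, the fingers measure 118 mm over their backs; the gripper's body (76 mm by 178 mm) begins 60 mm behind the grasp point.
Start: joints at [70.302, 18.312, 89.639, -0, 72.044, -1.146], TCP at [182.951, 545.135, 213.976] pointing down, gripper open.
Joint ranges: [-177.97, 177.97], [-48.28, 115.42], [12.27, 149.76], [-77.06, 257.06], [2.81, 150.46], [-146.56, 146.56]. Speed limits (degrees/s): [147.25, 147.25, 180, 180, 180, 180].

## Interface

Orientations are given as [roll, pitch, yaw] about the fixed x, y, z axes, in that order (R = Rz(yaw) Ry(pitch) Rx(roll)).
In Python, from workcell import env, grab_frame, camera_params gives the robot as it stands. The module is installed in compiled form; this text tells all that it offers.
- The arm moves only by the shell command python3 -m creep 'ROWS' [OPENING] [FORCE]. ROWS is a JSON object of lists of equal length, an entry for each row: "offset": the shift along the tool's x, y, z in m, a list of three; "rotation": the turn, a rotation vector about the tool's x, y, z in degrees, a list of three. A call has 1 to 5 rows; each row shifts and turns the commanded pose from where the row before left it, along the tool's axes as they then stand; what a row does not reach is not made up. A row lasts 1/8 s, in which the tool goes at most 62.5 mm and 10.7 degrees, less where a joint would pass 70% of its speed; a pose out of reach is approached as far as the arm can. A call is refused whole if a number of a shift passes 0.0625 or a number of a turn 10.7, either way. A call with a gripper value outside its range is refused whole. OPENING is the closure, from 0 (fully open) to 1 (shut), set as the call begins (- or left out, the last holds). The fingers move at their own pace and stop on an object; FORCE is the grip in N (left out, the last holds). Time passes only in rows, so rows that do not move let the fingers close. It gives the time, the measured TCP pose, the force and the opening at its end, in the units of the state.
- env.state(): the state, without advancing time (a new reading comes with each control period).
- grab_frame(name): name is "scene" or "top" or "wrist"; returns the picture (400x640x3 uint8, red, green, blue); there is no depth.
- camera_params(name): a dict with "mtx" (3x3 intrinsics, pixels), "k1" (the pictures are not rectified: a ray, as slopes to the right and down, at radius r is drawn at 1 + k1 r^2 times it, then the intrinsics apply), "R" (3x3) and "t" (3): a world point X has camera coordinates R X + t. Camera axes: x right, y down, z forward; pixel columns grow to the right and rows downward; lengths in mm; the calibration is good to about 2 mm. A picture is of the moment at which its call begins: read the wrist's pose just before it. camera_params takes no time and is no camera call; for the wrist camera it gives the pose at the moment of the call.
- env.job_done(): hands the job in, once; it reports no verdict.
The state is a dict: "time_s": time; "qpos": joint angles; "qvel": joint speeds; "effort": joint torques, N m; "ee_pos": TCP position; "ee_rot": TCP orientation; "force": force on the tool from outside, world axes, zero at the start; "torque": the same for the moment, N m; "gripper_width": finger opening in mm.
Only numpy, scipy, OpenCV 4.12 (cv2) and the standard library are available. Lean on these libraries where they do the work, as an engineer would, in place of code of your own. Each camera call takes 0.05 s, during which the arm holds its last target.

## Task

Start the controller's lamp run with light fingertip presses: first switch on the power supply at its red rocker, then press the keypad's red key (clear), its blue key (lamp run) and its green key (start), one after another in that order, letting each key come back up before the next. Leave the white keys alone, do not shift the keypad or lift anything, and do not disturb the relay, lamp and screwdriver near by; finish with the supply still on.

Things in the scene. Friction and masses are not known exactly. Their poses are not given: they have to be found in the camera images.
- keypad: Keypad unit, loose on rubber feet: dark case, green side frames, 160 (x) by 206 mm (y), deck 52 mm high, 1.3 to 2 kg, turned up to 20 degrees. Origin: centre of underside; x points from near to far row of keys, y to the unit's left, z up. Twelve 26 mm square keys on a 42 mm grid, 3 rows of 4 (rows along y): nine white, one red, one blue, one green. More than 20 N is too hard a press.
- red_cap (a point): Centre of the flat top face of the red key, the only red one on the keypad (far row, leftmost). Cap 26 x 26 mm, 12 mm tall, top face 64 mm above the bench at rest; in the keypad's frame at x = 42 mm, y = 63 mm. The point moves down with the key; z up, x and y as the keypad's.
- blue_cap (a point): Centre of the flat top face of the blue key, the only blue one on the keypad (middle row, third from the left). Cap 26 x 26 mm, 12 mm tall, top face 64 mm above the bench at rest; in the keypad's frame at x = 0 mm, y = -21 mm. The point moves down with the key; z up, x and y as the keypad's.
- green_cap (a point): Centre of the flat top face of the green key, the only green one on the keypad (near row, rightmost). Cap 26 x 26 mm, 12 mm tall, top face 64 mm above the bench at rest; in the keypad's frame at x = -42 mm, y = -63 mm. The point moves down with the key; z up, x and y as the keypad's.
- key_red (a joint): How far the red key is pressed down: 0 = up, 0.007 m = fully down (stop). It registers from 0.0025 m. Spring return: about 1 N to start it, 4 N at 0.0025 m, 10 N fully down.
- key_blue (a joint): How far the blue key is pressed down: 0 = up, 0.007 m = fully down (stop). It registers from 0.0025 m. Spring return: about 1 N to start it, 4 N at 0.0025 m, 10 N fully down.
- key_green (a joint): How far the green key is pressed down: 0 = up, 0.007 m = fully down (stop). It registers from 0.0025 m. Spring return: about 1 N to start it, 4 N at 0.0025 m, 10 N fully down.
- supply: Power supply screwed to the bench: aluminium box 180 (x) by 110 mm (y), 50 mm high, dark vent holes in the lid, turned up to 17 degrees. Origin: centre of underside; x points away from the robot, z up. A dark red rocker switch sits on the lid near the robot's end, its pivot line along y at x = -45 mm, y = 0, 62 mm above the bench. More than 20 N is too hard a press.
- rocker_on (a point): White dot on the raised half of the supply's dark red rocker, 17 mm from the pivot toward the supply's +x. The paddle is V-shaped, 34 mm wide (y), two flat halves each 25 mm long (x). Off: the dotted half slopes up from the pivot at 0.5 rad, its end 12 mm above the pivot, the other half level. Press it straight down until nearly level with the pivot, 3 mm above the switch housing.
- rocker (a joint): Angle of the rocker: 0 = off (dotted half raised; 0 to 0.04 at the start), on from 0.2, 0.5 rad = pressed to the stop (dotted half level). Pressed down near the end of the dotted half it needs under 1 N at first, 3.5 N at 0.2 and 8 N at the stop; let go past 0.2 it stays on, springing back to 0.34 at most.
- relay_mid (a point): Centre of a loose spare plug-in relay standing on the bench on the far side of the keypad, grey case with a copper-coloured core and black foot, 36 x 28 x 52 mm high. Bystander.
- lamp_mid (a point): Centre, 48 mm up, of a loose test lamp standing beyond the far end of the supply: round frosted bulb of 58 mm diameter in a white 52 mm square porcelain holder, 97 mm high over all. Bystander.
- driver_grip (a point): Middle of the handle of a loose screwdriver, 170 mm long, lying on the bench between the robot and the keypad, along the near row. Bystander.
- key_white1 (a joint): How far the white key in the far row, column 2 from the left is pressed: 0 = up, 0.007 m = down; same spring as the coloured keys. To be left alone.
- key_white2 (a joint): How far the white key in the far row, column 3 from the left is pressed: 0 = up, 0.007 m = down; same spring as the coloured keys. To be left alone.
- key_white3 (a joint): How far the white key in the far row, column 4 from the left is pressed: 0 = up, 0.007 m = down; same spring as the coloured keys. To be left alone.
- key_white4 (a joint): How far the white key in the middle row, column 1 from the left is pressed: 0 = up, 0.007 m = down; same spring as the coloured keys. To be left alone.
- key_white5 (a joint): How far the white key in the middle row, column 2 from the left is pressed: 0 = up, 0.007 m = down; same spring as the coloured keys. To be left alone.
- key_white6 (a joint): How far the white key in the middle row, column 4 from the left is pressed: 0 = up, 0.007 m = down; same spring as the coloured keys. To be left alone.
- key_white7 (a joint): How far the white key in the near row, column 1 from the left is pressed: 0 = up, 0.007 m = down; same spring as the coloured keys. To be left alone.
- key_white8 (a joint): How far the white key in the near row, column 2 from the left is pressed: 0 = up, 0.007 m = down; same spring as the coloured keys. To be left alone.
- key_white9 (a joint): How far the white key in the near row, column 3 from the left is pressed: 0 = up, 0.007 m = down; same spring as the coloured keys. To be left alone.
Things that resemble listed ones, but are neither listed nor needed, are in the scene too. Leave any yellow look-alike of the supply alone.

How it is judged (in metres and radians):
On the way, in this order (a step that is already met when the one before it is completed fails the run):
1. the supply is switched on (value of joint rocker above 0.2 rad), for 0.05 s.
2. the red key is pressed, the other coloured keys up (value of joint key_red above 0.0025 m and value of joint each of key_blue, key_green below 0.001 m and value of joint rocker above 0.2 rad), for 0.05 s.
3. the blue key is pressed, the other coloured keys up (value of joint key_blue above 0.0025 m and value of joint each of key_red, key_green below 0.001 m and value of joint rocker above 0.2 rad), for 0.05 s.
4. the green key is pressed, the other coloured keys up (value of joint key_green above 0.0025 m and value of joint each of key_red, key_blue below 0.001 m and value of joint rocker above 0.2 rad), for 0.05 s.
At the end, for the whole second after the job is handed in: The supply's rocker is on (at least 0.2 rad), every key is up (within 1 mm), the keypad stands flat and at rest within 12 mm of where it started, and relay, lamp and screwdriver are within 15 mm of where they started (value of joint rocker above 0.2 rad and value of joint each of key_red, key_blue, key_green, key_white1, key_white2, key_white3, key_white4, key_white5, key_white6, key_white7, key_white8, key_white9 below 0.001 m and distance of keypad from where it was at the start of the episode below 0.012 m and angle between keypad's own z axis and vertical below 0.03 rad and linear speed of keypad below 0.01 m/s and distance of each of relay_mid, lamp_mid, driver_grip from where it was at the start of the episode below 0.015 m); the robot touches nothing.
It fails at once if a white key is pressed (2 mm or more) (value of joint any of key_white1, key_white2, key_white3, key_white4, key_white5, key_white6, key_white7, key_white8, key_white9 above 0.002 m).
It fails at once if a coloured key is pressed (2 mm) while the supply is off (value of joint rocker below 0.2 rad and value of joint any of key_red, key_blue, key_green above 0.002 m).
It fails at once if two coloured keys are down at once (value of joint each of key_red, key_blue above 0.002 m or value of joint each of key_blue, key_green above 0.002 m or value of joint each of key_red, key_green above 0.002 m).
It fails at once if the keypad or supply is pressed hard (over 20 N) (contact force between any of the fingers, the arm and keypad above 20 N or contact force between any of the fingers, the arm and supply above 20 N).
It fails at once if the keypad is shifted or lifted by more than 12 mm, or the relay, lamp or screwdriver by more than 15 mm (distance of keypad from where it was at the start of the episode above 0.012 m or distance of any of relay_mid, lamp_mid, driver_grip from where it was at the start of the episode above 0.015 m).
It also fails if it takes over 48 s, if anything falls off the work surface, if the arm or the gripper's body presses on something with over 40 N, if the wrist force passes 120 N, or if a joint passes its speed limit or range.

## Working session

There is one attempt and no reset: what is moved stays moved. The work goes in short steps, Python scripts to look and compute and a shell command to move; the robot and the scene stay as the last step left them, time stands still between calls to the robot, and variables do not carry over. Pictures are saved under pics/ and viewed, and the job is handed in when it is done.

```bash
mkdir -p pics; ls; python3 - <<'E'
from workcell import env, grab_frame, camera_params
import cv2
for n in ("scene","top","wrist"):
    p=camera_params(n); 
    im=grab_frame(n); cv2.imwrite(f"pics/{n}0.png",im[:,:,::-1])
    print(n,p)
print(env.state(), env.grip_point_offset)
E
```

```text
pics
scene {'mtx': array([[450.11701836,   0.        , 325.42386655],
       [  0.        , 450.11701836, 196.91639691],
       [  0.        ,   0.        ,   1.        ]]), 'k1': -0.08098170958531704, 'R': array([[-0.35808475,  0.93362331, -0.01108278],
       [ 0.56838046,  0.20855053, -0.79589593],
       [-0.74075567, -0.29129743, -0.60533201]]), 't': array([ 248.05928065, -250.30003606, 1532.12167619])}
top {'mtx': array([[409.27198179,   0.        , 323.89130981],
       [  0.        , 409.27198179, 207.80169753],
       [  0.        ,   0.        ,   1.        ]]), 'k1': -0.094496138830025, 'R': array([[ 0.01054805, -0.9992253 , -0.03791482],
       [-0.98955014, -0.00497803, -0.14410325],
       [ 0.14380287,  0.03903862, -0.98883604]]), 't': array([-39.08335625, 523.32081347, 782.29852489])}
wrist {'mtx': array([[275.55060104,   0.        , 320.27874748],
       [  0.        , 275.55060104, 199.76166953],
       [  0.        ,   0.        ,   1.        ]]), 'k1': -0.04685603986333208, 'R': array([[ 0.31794453,  0.94810874, -0.00104197],
       [ 0.91904915, -0.30792912,  0.24602504],
       [ 0.23293764, -0.07917994, -0.96926291]]), 't': array([-574.53064011,  -28.62887482,  389.58039035])}
{'time_s': 0.15, 'qpos': array([ 7.03043312e+01,  1.83428481e+01,  8.96888185e+01,  4.50547063e-04,
        7.20427388e+01, -1.14809826e+00]), 'qvel': array([ 0.0619223 , -0.14410268, -0.15867566, -0.03808523, -0.04805542,
       -0.0028729 ]), 'effort': array([-3.77617043e-04, -4.12778592e+01, -2.32149696e+01,  7.25882105e-02,
        4.33092902e-02, -8.97323866e-05]), 'ee_pos': array([182.79878785, 544.78848761, 213.32758524]), 'ee_rot': array([-1.79925618e+02, -1.91917516e-03,  1.61452289e+02]), 'force': array([0.17090666, 0.50166244, 0.16842376]), 'torque': array([-0.02395866, -0.02433167, -0.00839439]), 'gripper_width': 91.31257671225298} 18.8
```

View pics/top0.png

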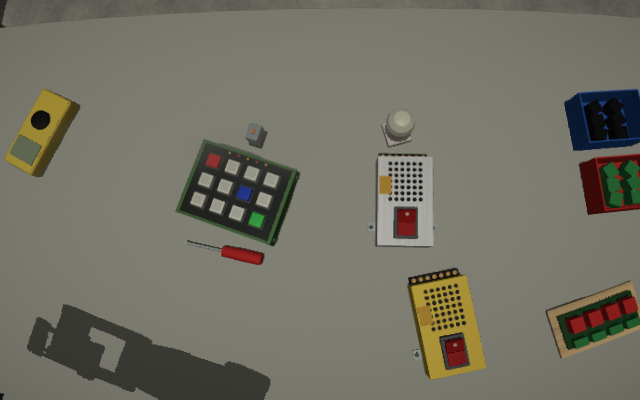

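View pics/scene0.png

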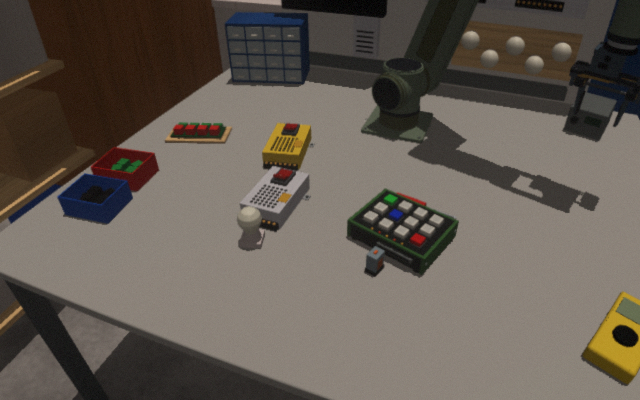

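View pics/wrist0.png

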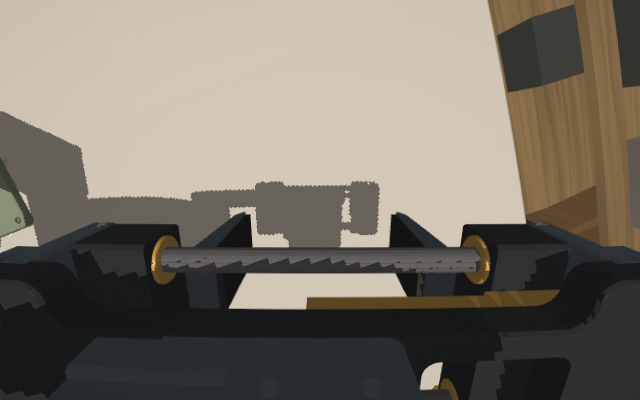

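The top view shows the keypad with red at about (213,160), blue at (244,193) and green at (257,220). The silver supply's rocker is at (406,222) with its dot near (407,209). The relay is at (255,133), the lamp at (400,125) and the driver at (240,254). The yellow look-alike is at (447,325). Next I'll measure these.

```bash
cat > h.py <<'E'
import numpy as np, cv2
from workcell import env, grab_frame, camera_params
def ray(p,uv):
    K=p["mtx"];d=np.array([p["k1"],0,0,0.])
    u=cv2.undistortPoints(np.array([[uv]],float),K,d,None,None,None,(3,100,1e-12)) if 0 else cv2.undistortPoints(np.array([[uv]],float),K,d)
    v=np.array([*u[0,0],1.]); return -p["R"].T@p["t"], p["R"].T@v
def at(p,uv,z):
    c,d=ray(p,uv); return c+d*(z-c[2])/d[2]
def proj(p,X):
    uv,_=cv2.projectPoints(np.array(X,float).reshape(-1,3),cv2.Rodrigues(p["R"])[0],p["t"],p["mtx"],np.array([p["k1"],0,0,0.])); return uv[:,0]
E
python3 - <<'E'
from h import *
res={}
for n in("top","scene"):
    p=camera_params(n); im=cv2.imread(f"pics/{n}0.png"); hsv=cv2.cvtColor(im,cv2.COLOR_BGR2HSV)
    roi={"top":(170,300,140,245),"scene":(350,460,190,265)}[n]
    for nm,lo,hi in(("red",(0,120,60),(8,255,255)),("blue",(110,120,60),(130,255,255)),("green",(50,150,110),(70,255,255)),("white",(0,0,110),(179,60,255))):
        m=cv2.inRange(hsv,lo,hi); mm=np.zeros_like(m); x0,x1,y0,y1=roi; mm[y0:y1,x0:x1]=m[y0:y1,x0:x1]
        k,l,s,c=cv2.connectedComponentsWithStats(mm)
        for i in range(1,k):
            if 25<s[i,4]<400: print(n,nm,s[i,4],c[i].round(1),at(p,c[i],64).round(1))
im=cv2.imread("pics/top0.png")
cv2.imwrite("pics/crop_sup.png",cv2.resize(im[145:255,360:450],None,fx=5.4,fy=5.4,interpolation=cv2.INTER_NEAREST))
im=cv2.imread("pics/scene0.png")
cv2.imwrite("pics/crop_sup_s.png",cv2.resize(im[155:235,230:320],None,fx=7,fy=7,interpolation=cv2.INTER_NEAREST))
E
```

```text
top red 168 [213.  160.5] [614.6 187.8  64. ]
top blue 175 [243.7 192.8] [548.8 122.2  64. ]
top green 154 [255.9 219.4] [496.2  96.   64. ]
top white 156 [231.8 166.6] [601.8 148.7  64. ]
top white 159 [251.1 173.1] [588.5 108.9  64. ]
top white 155 [205.2 179.5] [575.7 201.5  64. ]
top white 164 [270.8 179.6] [575.3  69.2  64. ]
top white 161 [224.4 186. ] [562.5 161.7  64. ]
top white 152 [197.7 199. ] [536.  214.7  64. ]
top white 168 [263.4 199.3] [535.9  82.6  64. ]
top white 159 [216.7 205.6] [523.  175.2  64. ]
top white 163 [236.4 212.5] [509.5 135.3  64. ]
scene red 68 [413.2 199. ] [484.1 149.4  64. ]
scene red 134 [417.5 239. ] [622.2 188.8  64. ]
scene blue 100 [395.4 213.6] [553.8 122.2  64. ]
scene green 57 [390.3 197.9] [499.2  96.   64. ]
scene white 72 [405.2 204.8] [513.1 136.2  64. ]
scene white 74 [380.6 206.3] [539.1  82.6  64. ]
scene white 79 [420.4 211.7] [526.5 175.7  64. ]
scene white 80 [370.6 215.1] [578.8  69.4  64. ]
scene white 85 [436.1 218.7] [539.5 214.9  64. ]
scene white 83 [410.9 220.7] [566.3 161.8  64. ]
scene white 85 [385.6 222.6] [592.9 109.2  64. ]
scene white 88 [401.4 230.2] [605.8 148.9  64. ]
scene white 88 [427.1 228.2] [579.4 201.7  64. ]
scene white 369 [359.3 254.2] [710.8  83.8  64. ]
```

View pics/crop_sup.png

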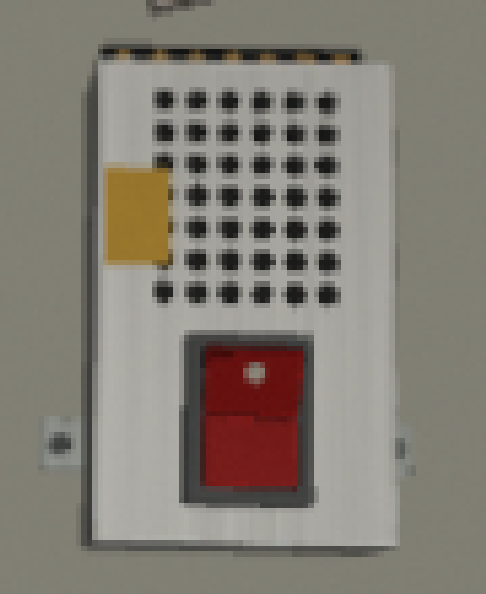

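View pics/crop_sup_s.png

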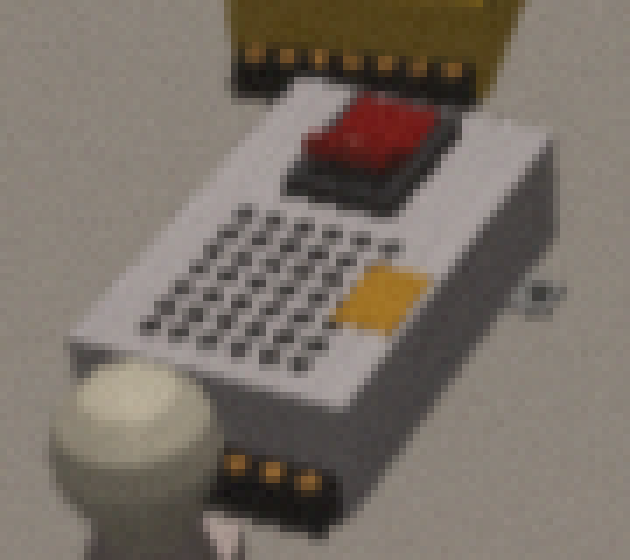

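The dot is at crop (255,373), which is about (407.2,214.1) in the full image. The two views agree to within a few mm. Now I'll fit the keypad and supply poses.

```bash
python3 - <<'E'
from h import *
P={n:camera_params(n) for n in("top","scene")}
# keypad rigid fit, top view
obs={"top":[(213.,160.5),(231.8,166.6),(251.1,173.1),(270.8,179.6),(205.2,179.5),(224.4,186.),(243.7,192.8),(263.4,199.3),(197.7,199.),(216.7,205.6),(236.4,212.5),(255.9,219.4)],
"scene":[(417.5,239),(401.4,230.2),(385.6,222.6),(370.6,215.1),(427.1,228.2),(410.9,220.7),(395.4,213.6),(380.6,206.3),(436.1,218.7),(420.4,211.7),(405.2,204.8),(390.3,197.9)]}
L=np.array([(x,y) for x in(42,0,-42) for y in(63,21,-21,-63)],float)
fits={}
for n in obs:
    W=np.array([at(P[n],o,64)[:2] for o in obs[n]])
    a=L-L.mean(0);b=W-W.mean(0);th=np.arctan2((a[:,0]*b[:,1]-a[:,1]*b[:,0]).sum(),(a*b).sum())
    R=np.array([[np.cos(th),-np.sin(th)],[np.sin(th),np.cos(th)]]);r=W-(L@R.T+W.mean(0))
    print(n,W.mean(0).round(1),np.degrees(th).round(2),"rms",r.std().round(2))
    for nm,i in(("red",0),("blue",6),("green",11)): print("  ",nm,(R@L[i]+W.mean(0)).round(1))
p=P["top"]
T=lambda u,v:(360+(u+.5)/5.4-.5,145+(v+.5)/5.4-.5)
for nm,uv,z in(("dot",(255,373),70),("lidTL",(98,63),50),("lidTR",(392,63),50),("lidBL",(93,542),50),("lidBR",(393,545),50),("hole tl",(164,101),50),("hole tr",(328,102),50),("hole bl",(163,292),50),("hole br",(328,295),50),("pivot",(252,414),62),("hous TL",(184,335),59),("hous TR",(313,335),59),("hous BL",(182,503),59),("hous BR",(313,503),59)):
    print(nm,at(p,T(*uv),z).round(1))
q=P["scene"];S=lambda u,v:(230+(u+.5)/7-.5,155+(v+.5)/7-.5)
for nm,uv,z in(("lid far -y",(70,342),50),("lid far +y",(350,408),50),("lid near +y",(552,135),50)): print("scene",nm,at(q,S(*uv),z).round(1))
E
```

```text
top [555.6 142. ] -18.56 rms 0.37
   red [615.5 188.3]
   blue [549.  122.1]
   green [495.8  95.6]
scene [559.7 142.3] -18.81 rms 0.62
   red [619.8 188.4]
   blue [552.9 122.4]
   green [499.6  96.2]
dot [ 508.3 -194.9   70. ]
lidTL [ 626.6 -142.4   50. ]
lidTR [ 627.2 -251.5   50. ]
lidBL [ 449.4 -139.    50. ]
lidBR [ 448.9 -246.8   50. ]
hole tl [ 612.2 -166.6   50. ]
hole tr [ 612.1 -227.3   50. ]
hole bl [ 540.6 -165.2   50. ]
hole br [ 539.8 -225.4   50. ]
pivot [ 494.6 -194.9   62. ]
hous TL [ 523.4 -171.4   59. ]
hous TR [ 523.7 -217.8   59. ]
hous BL [ 463.  -169.9   59. ]
hous BR [ 463.2 -216.6   59. ]
scene lid far -y [ 630.5 -250.3   50. ]
scene lid far +y [ 629.4 -141.3   50. ]
scene lid near +y [ 453.  -140.2   50. ]
```

Top and scene views agree to 4 mm in x, so I'll use the mean. Keypad yaw is about -18.6 degrees, which matches the tool's current yaw of 161.4. The supply's pivot is at about x=495, y=-194, with yaw -1.3. Now I'll move over the rocker with the jaws shut.

```bash
R='[-0.0365,-0.0397,0]'; 
python3 -m creep '{"offset":[[-0.0365,-0.0397,0],[-0.0365,-0.0397,0],[-0.0365,-0.0397,0],[-0.0365,-0.0397,0],[-0.0365,-0.0397,0]],"rotation":[[0,0,0],[0,0,0],[0,0,0],[0,0,0],[0,0,0]]}' 1 20
python3 -m creep '{"offset":[[-0.0365,-0.0397,0],[-0.0365,-0.0397,0],[-0.0365,-0.0397,0],[-0.0365,-0.0397,0],[-0.0365,-0.0397,0]],"rotation":[[0,0,0],[0,0,0],[0,0,0],[0,0,0],[0,0,0]]}'
```

```text
time_s: 0.78
ee_pos: [293.1, 297.2, 213.8]
ee_rot: [180.0, 0.0, 161.5]
force: [2.4, -0.2, -0.4]
gripper_width: 44.2
time_s: 1.4
ee_pos: [403.0, 50.9, 214.0]
ee_rot: [180.0, 0.0, 161.4]
force: [0.7, 1.1, 0.1]
gripper_width: 0.8
```

```bash

python3 -m creep '{"offset":[[-0.0365,-0.0397,0],[-0.0365,-0.0397,0],[-0.0365,-0.0397,0],[-0.0365,-0.0397,0],[-0.0365,-0.0397,0]],"rotation":[[0,0,0],[0,0,0],[0,0,0],[0,0,-8.6],[0,0,-8.6]]}'
python3 -m creep '{"offset":[[0,0,0.03],[0,0,0.03],[0,0,0],[0,0,0]],"rotation":[[0,0,0],[0,0,0],[0,0,0],[0,0,0]]}'
python3 - <<'E'
from h import *
p=camera_params("wrist"); im=grab_frame("wrist"); cv2.imwrite("pics/w1.png",im[:,:,::-1])
im=grab_frame("top");cv2.imwrite("pics/t1.png",im[:,:,::-1])
s=env.state();print(s["ee_pos"],s["ee_rot"],s["gripper_width"],s["force"])
x0=s["ee_pos"]
print("C",-p["R"].T@p["t"]);print(proj(p,[[495,-194.5,62],[495+15,-194.5,70],x0]).round(1))
E
```

```text
time_s: 2.02
ee_pos: [519.8, -191.6, 213.8]
ee_rot: [180.0, -0.0, 178.9]
force: [0.5, 0.4, 0.9]
gripper_width: 0.5
time_s: 2.52
ee_pos: [520.3, -189.9, 154.9]
ee_rot: [-180.0, 0.1, 178.7]
force: [0.2, 0.6, 0.5]
gripper_width: 0.4
[ 520.5276875  -189.95153493  155.47173663] [-1.79947916e+02  1.57183713e-01  1.78662587e+02] 0.11642033699740433 [-0.10225617  1.04770685  0.19397402]
C [ 451.81954429 -188.24427132  325.64596014]
[[315.  175.7]
 [315.2 192.6]
 [320.2 236.8]]
```

View pics/w1.png

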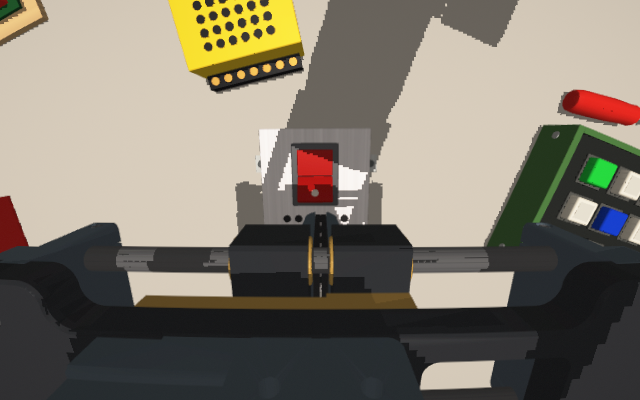

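The wrist view shows the rocker dot at (315,193), against a predicted (315.2,192.6), so x=495, y=-194.5 for the pivot is confirmed. I'll shift by (-7,-4.5) mm and go down in steps.

```bash

python3 -m creep '{"offset":[[0.007,-0.0046,0.03],[0,0,0.035],[0,0,0],[0,0,0]],"rotation":[[0,0,0],[0,0,0],[0,0,0],[0,0,0]]}'
```

```text
time_s: 3.12
ee_pos: [513.8, -194.6, 90.7]
ee_rot: [-179.9, 0.2, 178.7]
force: [0.5, 0.5, -0.3]
gripper_width: 0.8
```

```bash

python3 -m creep '{"offset":[[0,0,0.005],[0,0,0.004],[0,0,0.003],[0,0,0],[0,0,0]],"rotation":[[0,0,0],[0,0,0],[0,0,0],[0,0,0],[0,0,0]]}'
```

```text
time_s: 3.75
ee_pos: [512.6, -194.2, 77.0]
ee_rot: [180.0, 0.0, 178.6]
force: [-0.6, 0.8, 0.3]
gripper_width: 0.8
```

```bash

python3 -m creep '{"offset":[[0,0,0.003],[0,0,0.003],[0,0,0],[0,0,0]],"rotation":[[0,0,0],[0,0,0],[0,0,0],[0,0,0]]}'
python3 -m creep '{"offset":[[0,0,0.002],[0,0,0.002],[0,0,0],[0,0,0]],"rotation":[[0,0,0],[0,0,0],[0,0,0],[0,0,0]]}'
```

```text
time_s: 4.25
ee_pos: [512.9, -194.3, 71.1]
ee_rot: [-180.0, 0.0, 178.6]
force: [2.2, -0.3, 1.9]
gripper_width: 0.4
time_s: 4.75
ee_pos: [513.4, -194.4, 67.3]
ee_rot: [-180.0, 0.1, 178.6]
force: [3.3, -0.7, 5.8]
gripper_width: 0.3
```

```bash

python3 -m creep '{"offset":[[0,0,0.0015],[0,0,0.001],[0,0,0],[0,0,0]],"rotation":[[0,0,0],[0,0,0],[0,0,0],[0,0,0]]}'
```

```text
time_s: 5.25
ee_pos: [513.8, -194.5, 65.0]
ee_rot: [-180.0, 0.2, 178.6]
force: [4.8, 1.1, 4.8]
gripper_width: 0.8
```

```bash

python3 -m creep '{"offset":[[0,0,0.001],[0,0,0],[0,0,0]],"rotation":[[0,0,0],[0,0,0],[0,0,0]]}'
python3 -m creep '{"offset":[[0,0,-0.02],[0,0,-0.04],[0,0,-0.04],[0,0,0],[0,0,0]],"rotation":[[0,0,0],[0,0,0],[0,0,0],[0,0,0],[0,0,0]]}'
python3 - <<'E'
from h import *
im=grab_frame("wrist"); cv2.imwrite("pics/w2.png",cv2.resize(im[100:240,230:410,::-1],None,fx=4,fy=4))
im=grab_frame("scene");cv2.imwrite("pics/s2.png",cv2.resize(im[120:270,200:460,::-1],None,fx=3,fy=3))
print(env.state()["ee_pos"],env.state()["ee_rot"])
E
```

```text
time_s: 5.62
ee_pos: [513.9, -194.5, 64.1]
ee_rot: [-180.0, 0.2, 178.6]
force: [4.9, 0.9, 6.1]
gripper_width: 0.3
time_s: 6.25
ee_pos: [510.5, -193.7, 161.7]
ee_rot: [179.9, -0.3, 178.6]
force: [-0.3, -0.6, 0.2]
gripper_width: 0.8
[ 510.78566896 -193.68792265  161.408397  ] [179.90451712  -0.28244222 178.64738153]
```

View pics/w2.png

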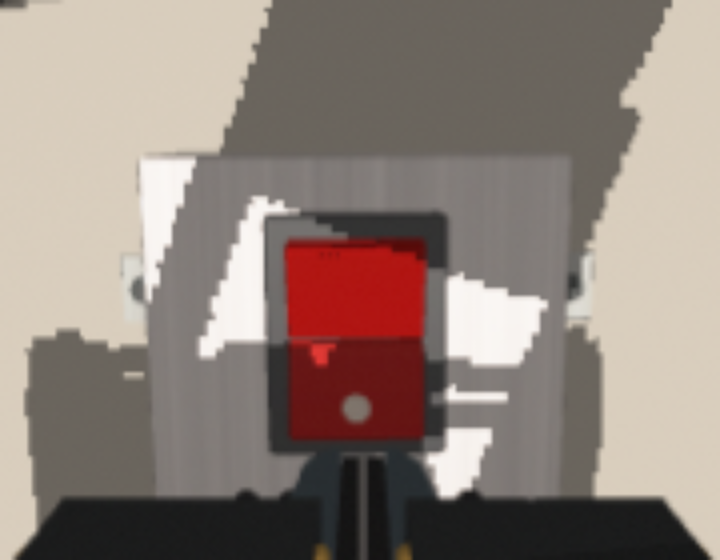

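View pics/s2.png

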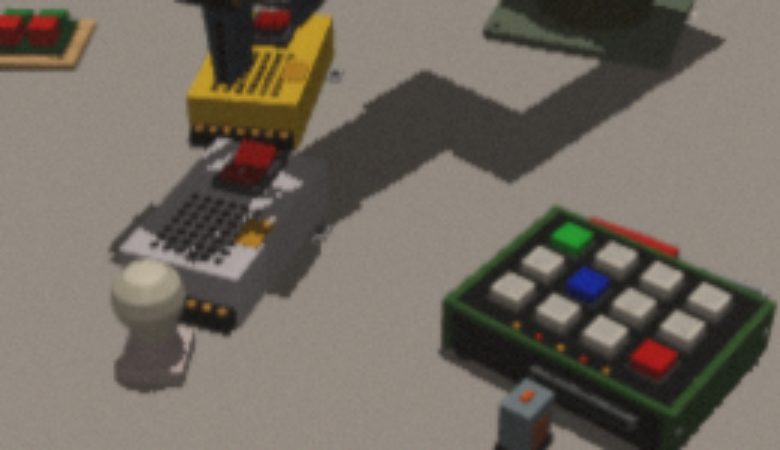

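The rocker has flipped: the dotted half is flat (dot at crop (356,409)) and the near half is raised in both views, so the supply is on. Next I'll go over the red key at (616.5,188.3).

```bash

python3 -m creep '{"offset":[[-0.0121,0.048,0],[-0.0121,0.048,0],[-0.0121,0.048,0],[-0.0121,0.048,0]],"rotation":[[0,0,0],[0,0,0],[0,0,0],[0,0,0]]}'
python3 -m creep '{"offset":[[-0.0121,0.048,0],[-0.0121,0.048,0],[-0.0121,0.048,0],[-0.0121,0.048,0]],"rotation":[[0,0,0],[0,0,0],[0,0,0],[0,0,0]]}'
python3 -m creep '{"offset":[[0,0,0],[0,0,0],[0,0,0],[0,0,0]],"rotation":[[0,0,8.6],[0,0,8.6],[0,0,0],[0,0,0]]}'
python3 - <<'E'
from h import *
p=camera_params("wrist"); im=grab_frame("wrist"); cv2.imwrite("pics/w3.png",im[:,:,::-1])
s=env.state();print(s["ee_pos"],s["ee_rot"],s["gripper_width"],s["force"])
print(proj(p,[[616.5,188.3,64],[550,122.2,64],[497,95.8,64],s["ee_pos"]]).round(1))
E
```

```text
time_s: 6.85
ee_pos: [564.6, -2.0, 161.8]
ee_rot: [-180.0, -0.2, 178.6]
force: [-0.1, 0.3, -0.1]
gripper_width: 0.4
time_s: 7.35
ee_pos: [617.7, 188.6, 161.6]
ee_rot: [-179.9, -0.2, 178.7]
force: [0.3, 0.2, 0.6]
gripper_width: 0.5
time_s: 7.85
ee_pos: [617.9, 187.1, 162.5]
ee_rot: [-179.9, -0.1, 161.6]
force: [-0.0, -0.8, -0.5]
gripper_width: 0.4
[618.07625499 187.0985474  162.82442226] [-1.79958834e+02 -5.90574710e-02  1.61527701e+02] 0.19069131890552363 [-0.07443878  0.418553    0.96450533]
[[320.8 198.1]
 [235.  156.1]
 [188.4 111.9]
 [320.1 236.5]]
```

View pics/w3.png

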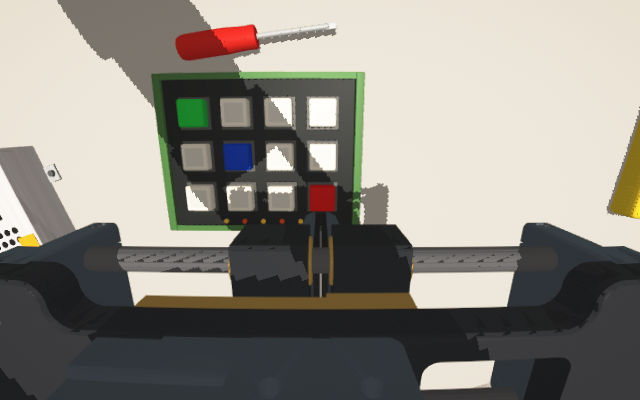

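The wrist view shows red at (322,198), blue at (238,157) and green at (193,112), within about 3 px of the predictions. The tool is aligned with the key grid, so I'll descend on red.

```bash

python3 -m creep '{"offset":[[0.002,0.0013,0.04],[0,0,0.04],[0,0,0.008],[0,0,0],[0,0,0]],"rotation":[[0,0,0],[0,0,0],[0,0,0],[0,0,0],[0,0,0]]}'
```

```text
time_s: 8.52
ee_pos: [618.2, 189.6, 77.4]
ee_rot: [179.9, 0.2, 161.5]
force: [-0.3, -0.1, -0.6]
gripper_width: 0.4
```

```bash

python3 -m creep '{"offset":[[0,0,0.003],[0,0,0.002],[0,0,0.002],[0,0,0],[0,0,0]],"rotation":[[0,0,0],[0,0,0],[0,0,0],[0,0,0],[0,0,0]]}'
```

```text
time_s: 9.15
ee_pos: [616.9, 189.3, 68.4]
ee_rot: [180.0, -0.0, 161.5]
force: [0.3, 1.1, -0.2]
gripper_width: 0.8
```

```bash

python3 -m creep '{"offset":[[0,0,0.002],[0,0,0.002],[0,0,0.0015],[0,0,0],[0,0,0]],"rotation":[[0,0,0],[0,0,0],[0,0,0],[0,0,0],[0,0,0]]}'
```

```text
time_s: 9.78
ee_pos: [616.9, 189.3, 63.2]
ee_rot: [180.0, 0.0, 161.4]
force: [-1.3, 0.2, 2.2]
gripper_width: 0.1
```

```bash

python3 -m creep '{"offset":[[0,0,0.0015],[0,0,0.0015],[0,0,0],[0,0,0]],"rotation":[[0,0,0],[0,0,0],[0,0,0],[0,0,0]]}'
```

```text
time_s: 10.28
ee_pos: [616.9, 189.3, 60.5]
ee_rot: [180.0, 0.0, 161.4]
force: [-1.0, -0.5, 4.3]
gripper_width: 0.6
```

```bash

python3 -m creep '{"offset":[[0,0,0.0013],[0,0,0],[0,0,0]],"rotation":[[0,0,0],[0,0,0],[0,0,0]]}'
```

```text
time_s: 10.65
ee_pos: [616.9, 189.3, 59.4]
ee_rot: [180.0, 0.0, 161.4]
force: [-1.8, -1.4, 7.6]
gripper_width: 0.7
```

7.6 N at z=59.4, so red is pressed about 4.6 mm. I'll lift and step on the grid to blue: tool +42, -84 mm.

```bash

python3 -m creep '{"offset":[[0,0,-0.01],[0,0,-0.03],[0.021,-0.042,0],[0.021,-0.042,0],[0,0,0]],"rotation":[[0,0,0],[0,0,0],[0,0,0],[0,0,0],[0,0,0]]}'
python3 -m creep '{"offset":[[0,0,0],[0,0,0]],"rotation":[[0,0,0],[0,0,0]]}'
python3 - <<'E'
from h import *
p=camera_params("wrist"); im=grab_frame("wrist"); cv2.imwrite("pics/w4.png",im[:,:,::-1])
s=env.state();print(s["ee_pos"],s["ee_rot"],s["force"])
print(proj(p,[[550.5,123,64],[497,96.5,64]]).round(1))
im=grab_frame("scene"); cv2.imwrite("pics/s4.png",cv2.resize(im[120:270,200:460,::-1],None,fx=3,fy=3))
E
```

```text
time_s: 11.28
ee_pos: [547.6, 121.2, 98.5]
ee_rot: [-179.9, -0.1, 161.3]
force: [0.4, -0.0, -0.8]
gripper_width: 0.5
time_s: 11.52
ee_pos: [551.5, 123.8, 98.7]
ee_rot: [180.0, 0.1, 161.5]
force: [0.9, -0.5, 0.1]
gripper_width: 0.4
[551.3530128  123.75310392  98.57391766] [1.79967213e+02 3.64050888e-02 1.61487177e+02] [ 0.85609651  0.08121319 -0.06858107]
[[318.6 218.7]
 [262.2 164.7]]
```

View pics/w4.png

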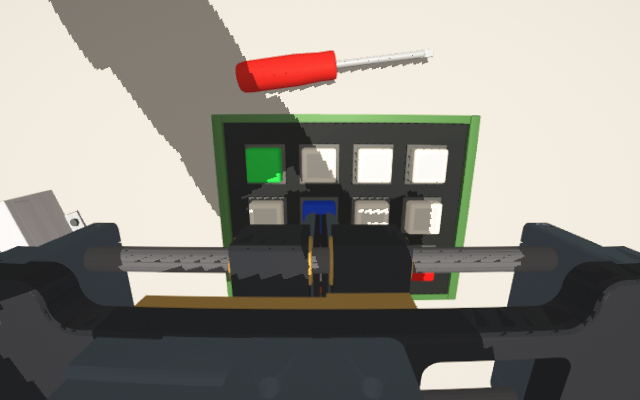

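View pics/s4.png

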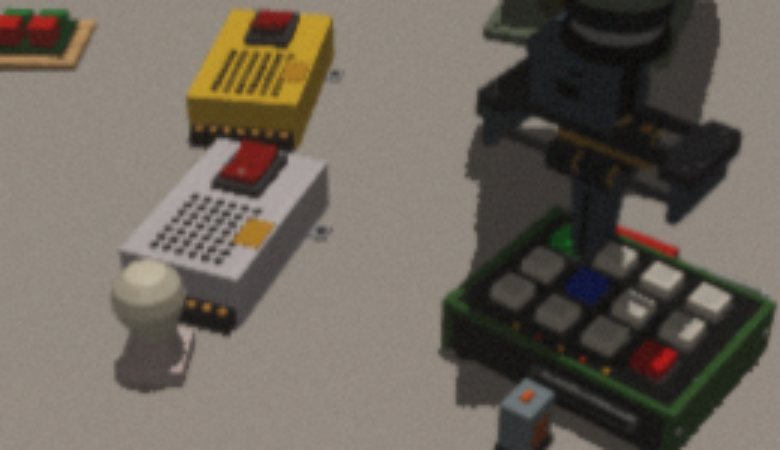

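The rocker still shows on and the keypad is unmoved. Blue is under the fingertip, and green at (264,164) agrees with its prediction of (262,165). Now I'll press blue.

```bash

python3 -m creep '{"offset":[[0,0,0.02],[0,0,0.01],[0,0,0.002],[0,0,0],[0,0,0]],"rotation":[[0,0,0],[0,0,0],[0,0,0],[0,0,0],[0,0,0]]}'
python3 -m creep '{"offset":[[0,0,0.002],[0,0,0.002],[0,0,0],[0,0,0]],"rotation":[[0,0,0],[0,0,0],[0,0,0],[0,0,0]]}'
```

```text
time_s: 12.25
ee_pos: [550.8, 123.1, 67.2]
ee_rot: [180.0, 0.1, 161.4]
force: [-0.2, -0.1, -0.3]
gripper_width: 0.5
time_s: 12.75
ee_pos: [550.6, 123.0, 62.9]
ee_rot: [180.0, 0.0, 161.4]
force: [0.5, -0.3, 2.0]
gripper_width: 0.4
```

```bash

python3 -m creep '{"offset":[[0,0,0.0015],[0,0,0.0015],[0,0,0.0008],[0,0,0],[0,0,0]],"rotation":[[0,0,0],[0,0,0],[0,0,0],[0,0,0],[0,0,0]]}'
```

```text
time_s: 13.38
ee_pos: [550.7, 123.0, 59.5]
ee_rot: [180.0, 0.0, 161.4]
force: [-1.1, -0.5, 6.2]
gripper_width: 0.3
```

Blue is pressed at 6.2 N and z=59.5. I'll lift, step (+42, -42) mm to green, and look.

```bash

python3 -m creep '{"offset":[[0,0,-0.01],[0,0,-0.028],[0.021,-0.021,0],[0.021,-0.021,0],[0,0,0]],"rotation":[[0,0,0],[0,0,0],[0,0,0],[0,0,0],[0,0,0]]}'
python3 -m creep '{"offset":[[0,0,0],[0,0,0]],"rotation":[[0,0,0],[0,0,0]]}'
python3 - <<'E'
from h import *
p=camera_params("wrist"); im=grab_frame("wrist"); cv2.imwrite("pics/w5.png",im[:,:,::-1])
s=env.state();print(s["ee_pos"],s["ee_rot"],s["force"])
print(proj(p,[[497,96.5,64]]).round(1))
E
```

```text
time_s: 14.0
ee_pos: [494.9, 95.8, 96.7]
ee_rot: [-179.9, -0.1, 161.4]
force: [1.0, 0.1, -0.3]
gripper_width: 0.5
time_s: 14.25
ee_pos: [498.2, 96.9, 96.8]
ee_rot: [180.0, 0.0, 161.5]
force: [-0.4, 0.1, 0.4]
gripper_width: 0.5
[498.01957141  96.89963536  96.76885295] [1.79980508e+02 1.89834546e-02 1.61462876e+02] [-0.55792843 -0.48102869 -0.20920562]
[[319.  219.2]]
```

View pics/w5.png

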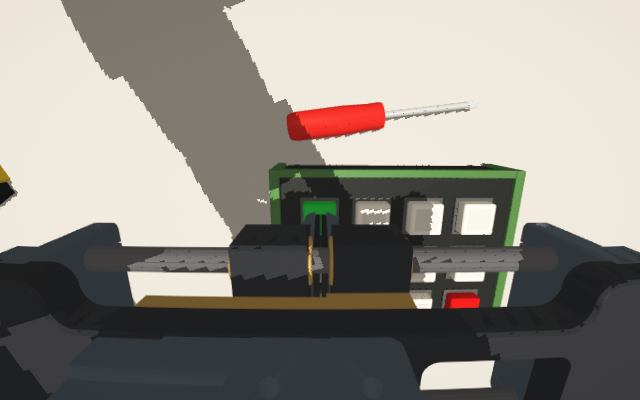

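The green cap, centred near (320,215), is under the tip and the screwdriver is clear of it. Now I'll press green.

```bash

python3 -m creep '{"offset":[[0,0,0.02],[0,0,0.008],[0,0,0.002],[0,0,0],[0,0,0]],"rotation":[[0,0,0],[0,0,0],[0,0,0],[0,0,0],[0,0,0]]}'
python3 -m creep '{"offset":[[0,0,0.002],[0,0,0.002],[0,0,0],[0,0,0]],"rotation":[[0,0,0],[0,0,0],[0,0,0],[0,0,0]]}'
```

```text
time_s: 14.92
ee_pos: [497.6, 96.6, 67.3]
ee_rot: [180.0, 0.0, 161.4]
force: [0.3, -0.2, -1.3]
gripper_width: 0.7
time_s: 15.42
ee_pos: [497.4, 96.6, 63.1]
ee_rot: [180.0, 0.0, 161.4]
force: [1.1, -0.6, 2.1]
gripper_width: 0.5
```

```bash

python3 -m creep '{"offset":[[0,0,0.0015],[0,0,0.0015],[0,0,0.0008],[0,0,0],[0,0,0]],"rotation":[[0,0,0],[0,0,0],[0,0,0],[0,0,0],[0,0,0]]}'
```

```text
time_s: 16.05
ee_pos: [497.4, 96.6, 59.6]
ee_rot: [180.0, 0.0, 161.4]
force: [0.2, 0.2, 7.1]
gripper_width: 0.4
```

```bash

python3 -m creep '{"offset":[[0,0,-0.01],[0,0,-0.05],[0,0,-0.06],[0,0,-0.04],[0,0,0]],"rotation":[[0,0,0],[0,0,0],[0,0,0],[0,0,0],[0,0,0]]}'
python3 -m creep '{"offset":[[0.05,0,0],[0.05,0,0],[0.03,0,0],[0,0,0],[0,0,0]],"rotation":[[0,0,0],[0,0,0],[0,0,0],[0,0,0],[0,0,0]]}'
python3 - <<'E'
from h import *
for n in("top","scene"):
    im=grab_frame(n)[:,:,::-1]; cv2.imwrite(f"pics/{n}6.png",im)
    a=cv2.imread(f"pics/{n}0.png")
    p=camera_params(n);roi={"top":(170,300,140,245),"scene":(350,460,190,265)}[n]
    for nm,lo,hi in(("red",(0,120,60),(8,255,255)),("blue",(110,120,60),(130,255,255))):
        for t,i in(("before",a),("now",im)):
            m=cv2.inRange(cv2.cvtColor(np.ascontiguousarray(i),cv2.COLOR_BGR2HSV),lo,hi);x0,x1,y0,y1=roi
            k,l,s,c=cv2.connectedComponentsWithStats(m[y0:y1,x0:x1]);print(n,nm,t,[(c[j]+[x0,y0]).round(1).tolist() for j in range(1,k) if s[j,4]>60])
E
```

```text
time_s: 16.68
ee_pos: [498.7, 96.8, 222.4]
ee_rot: [179.8, 0.3, 161.4]
force: [-0.5, 0.5, -0.2]
gripper_width: 0.3
time_s: 17.3
ee_pos: [374.3, 137.7, 218.5]
ee_rot: [-180.0, -0.0, 161.5]
force: [-0.4, 0.5, 0.1]
gripper_width: 0.6
top red before [[213.0, 160.5]]
top red now [[212.9, 160.5]]
top blue before [[243.7, 192.8]]
top blue now [[243.8, 192.8]]
scene red before [[413.2, 199.0], [417.5, 239.0]]
scene red now [[417.5, 239.0]]
scene blue before [[395.4, 213.6]]
scene blue now [[395.5, 213.7]]
```

View pics/top6.png

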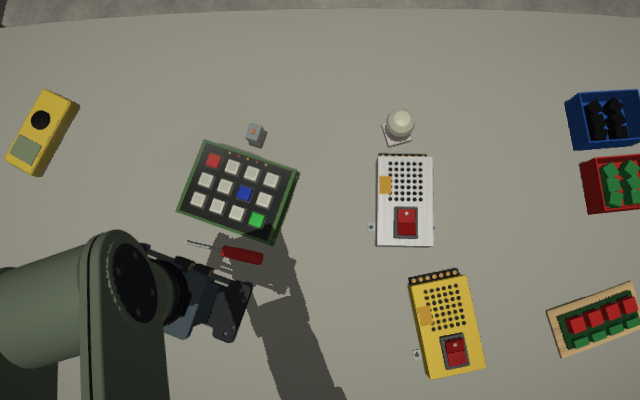

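View pics/scene6.png

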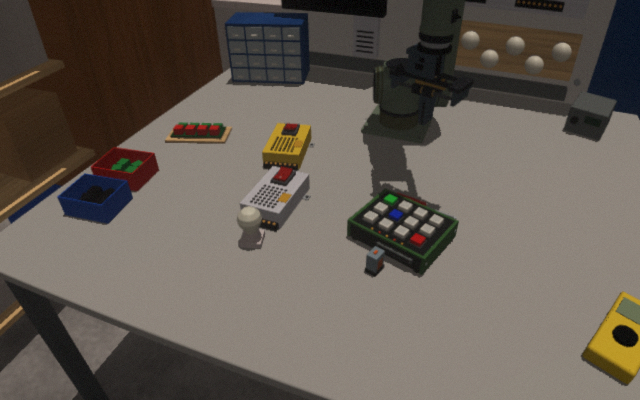

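The keypad is at the same pixels as at the start, within 0.1 px. The relay (255,133), lamp (400,125) and driver (242,255) are unmoved, the rocker at (406,222) is on, and the arm is clear. I'll hand the job in.

```bash
python3 -c "
from workcell import env
print(env.job_done(), env.state()['time_s'])"
```

```text
the job is handed in; nothing more can be done
the job is handed in; nothing more can be done
```

The job is done and handed in, though no verdict was reported. I switched the supply on at its red rocker, then pressed the red, blue and green keys in that order with closed fingertips. I lifted fully clear of each key before moving to the next.

- **Forces:** the last reading on the rocker had about 6 N vertically plus 5 N sideways, roughly 8 N in all. The key presses read 7.6 N (red), 6.2 N (blue) and 7.1 N (green), against the 20 N limit. Each key went down about 4.5 mm; it registers at 2.5 mm.
- **Final pictures:**
  - The rocker is still on.
  - All the keys look up.
  - The keypad is within 0.1 px of where it started.
  - The relay, lamp and screwdriver look unmoved by eye.
  - The arm touches nothing. The last move ended about 17.3 s in.
- **One disagreement:** the top and scene cameras differed by about 4 mm in x. The wrist camera settled it before I pressed the rocker and the keys.
- **Not measured directly:** key travel and rocker angle can't be read out, so I inferred them from tool height, force and the pictures.

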